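# Plug-gauge a tube carrier and sort it

## Robot

A 6-joint arm with a two-finger parallel gripper is mounted at the origin on a cart in front of the work surface, level with it; the furniture and walls round the work are solid. World frame = base frame: x ahead of the robot, y to its left, z up, the work surface at z = 0. Lengths are in m, angles in rad, forces in N, time in s.
With the tool pointing down it reaches from about 0.275 to 1 m from the base axis. Payload 8.4 kg.
Tool frame: the origin (TCP) lies on the centre line of the jaws, within the pads' length; the fingertips stand 17 mm ahead of it and the grasp point (between the pads) lies 2 mm behind it (bot.tcp_to_tips is the z of the fingertips in the tool frame, in m); z points along the fingers, y is the line along which they close (so a half turn about z gives the same grasp; the last joint's range is limited). The gripper opens to 85 mm and grips with 20 to 120 N. Pads are 22 mm wide; open, the fingers measure 114 mm over their backs; the gripper's body (76 mm by 85 mm) begins 54 mm behind the grasp point. The pads swing forward as they close: fully open they stand 13 mm farther back than shut.
Start: joints at [1.16, 0.353, 1.633, -0, 1.155, -0.002], TCP at [0.248, 0.574, 0.248] pointing down, gripper open.
Joint ranges: [-2.63, 2.63], [-0.92, 2.1], [0.06, 2.66], [-1.3, 4.44], [0, 2.69], [-3.02, 3.02]. Speed limits (rad/s): [2.22, 2.22, 2.79, 3.14, 3.14, 3.14].

## Interface

Orientations are given as a unit quaternion [x, y, z, w].
In Python, from workcell import bot, hand, kinematics, get_obs, vision, hand_in gives the robot as it stands. The module is installed in compiled form; this text tells all that it offers. Calls block until the motion is done:
- bot.reach(position, orientation): joint-space move of the TCP to a pose.
- bot.servo_line(position, ori=None, velocity=0.15): straight line of the TCP; ori=None keeps the orientation; velocity is the mean speed in m/s.
- bot.goto_joints(angles): joint-space move.
- hand.move_gripper(opening, strength=None): finger opening in m; strength is the grip in N (None keeps the last); returns when the fingers have stopped.
- bot.dwell(seconds).
- kinematics.solve_ik(position, orientation): joint angles nearest the present ones, or None.
- get_obs(): the state.
- vision.read_camera(name): name is "scene" or "top"; returns a dict with "frame" (420x560x3 uint8, red, green, blue), "intrinsics" (3x3 intrinsics, pixels), "view" (4x4, takes a point from world to camera coordinates). Camera axes: x right, y down, z forward; pixel columns grow to the right and rows downward; lengths in m; the calibration is good to about 2 mm. A picture is of the moment at which its call begins. There is no depth.
A pose or a line that the arm cannot do raises bot.IKError and nothing moves.
- hand_in(): hands the job in; it is judged then, once.
The state is a dict: "time_s": time; "joint_pos": joint angles; "joint_vel": joint speeds; "joint_efforts": joint torques, N m; "position": TCP position; "orientation": TCP orientation; "wrist_force": force on the tool from outside, world axes, zero at the start; "ft_torque": the same for the moment, N m; "gripper_width": finger opening in m; "grip_force": force on a finger pad.
Only numpy, scipy, OpenCV 4.12 (cv2) and the standard library are available. Lean on these libraries where they do the work, as an engineer would, in place of code of your own. Each camera call takes 0.05 s, during which the arm holds its last target. There are 200 camera calls.

## Task

Push the white tube carrier that is on the rollers up against the yellow end stop, then try its well there with the plug gauge held by its orange handle: the gauge lies in the black case, where only its pin can be gripped, so lay it on the worktop and take it again by the handle. The pin must go in nearly up to the handle, otherwise press it lightly against the place where it stops; do not force it. Lay the gauge on the bare worktop and set the carrier flat in the green tray if the pin went in, in the red tray if it stuck part way, leaving the parked carrier, the cups and the oil bottle alone.

Things in the scene. Friction and masses are not known exactly. Their poses are not given: they have to be found in the camera images.
- track: Blue steel roller track, fixed, 270 (x) x 92 mm; origin at the middle of its underside on the worktop, x along the lane away from the robot. Ten free rollers, tops 30 mm high, between rails 12 thick, 40 mm high, 64 apart inside; lip 34 mm high at the near end. On its left (+y) a grey parking ledge, 115 x 75, 30 mm high, centre at x +80, y +125 mm.
- track_stop (a point): Middle of the end stop's buffer face at roller-top height: on the track's axis, 125 mm beyond its origin, 30 mm above the worktop; axes as the track's. A carrier against it has its origin 45 mm before this point. The yellow stop is 74 mm high.
- carrier_a: White plastic tube carrier, 90 (x) x 54 (y) x 60 (z) mm, about 300 g; origin at the centre of its underside. One round well along x, its 25 mm mouth in the -x end (towards the robot), axis 32 mm above the underside. One carrier starts on the rollers, 110 to 160 mm short of the stop, the other on the parking ledge; which is which varies.
- carrier_b: The other carrier, alike outside. One of the two wells is 25 mm wide right through, the other narrows to 18 mm at 30 mm depth, so that the pin stops there; either may be the tight one.
- carrier_a_mouth (a point): Centre of carrier_a's well mouth, 45 mm to -x of and 32 mm above its origin; axes as the carrier's, +x goes into the well.
- carrier_b_mouth (a point): Centre of carrier_b's well mouth, likewise.
- gauge: Plug gauge, 155 mm long, about 120 g: round steel pin, 22 diameter, 65 long (last 5 mm tapered), along +x from the origin; square orange handle 26 x 26 x 90 mm along -x. Origin on the axis where pin meets handle. On the worktop it lies on a handle face, axis 13 mm high; in the case 17 mm high. In a good well the pin enters its full 65 mm.
- gauge_tip (a point): Tip of the pin, 65 mm along +x from the gauge's origin; axes as the gauge's.
- gauge_case: Black gauge case, fixed, 189 x 66 mm, 33 mm high round the handle; origin on the worktop directly under the gauge's origin, x along the gauge. The handle lies sunk in a close slot; the pin lies free over a 4 mm base from x = 0 to 65 mm, with 18 mm high cheeks beside its tip from x = 65 mm on, so it is gripped about 32 mm from the handle.
- tray_green: Open green plastic tray, fixed, 150 (x) x 120 (y) x 35 mm high, wall and floor 3 mm; origin at the centre of its underside. For carriers that pass.
- tray_red: Open red plastic tray, same size, fixed; origin at the centre of its underside. For carriers that fail.
- cup_blue: Specimen cup with blue lid, 62 diameter x 68 mm, loose bystander; origin at the centre of its underside.
- cup_white: Specimen cup with white lid, 62 diameter x 68 mm, loose bystander; origin at the centre of its underside.
- oil_bottle: Small brown bottle, 29 diameter x 61 mm, loose bystander; origin at the centre of its underside.

How it is judged:
On the way, in this order (a step that is already met when the one before it is completed fails the run):
1. the carrier on the rollers rests against the end stop (within 5 mm) (((x of carrier_a in the frame of track_stop between -0.051 and -0.04 m and y of carrier_a in the frame of track_stop between -0.008 and 0.008 m and z of carrier_a in the frame of track_stop between -0.004 and 0.005 m and linear speed of carrier_a below 0.02 m/s) or (x of carrier_b in the frame of track_stop between -0.051 and -0.04 m and y of carrier_b in the frame of track_stop between -0.008 and 0.008 m and z of carrier_b in the frame of track_stop between -0.004 and 0.005 m and linear speed of carrier_b below 0.02 m/s))), for 0.2 s.
2. the gauge lies on the worktop out of its case, let go (height (world z) of gauge below 0.025 m and horizontal distance between gauge and gauge_case above 0.04 m and contact force between the fingers and gauge below 0.1 N and linear speed of gauge below 0.02 m/s), for 0.1 s.
3. the held gauge has tried the well of the carrier at the stop: the pin at least 55 mm in, or pressed against the narrowing, at least 24 mm in (((x of carrier_a in the frame of track_stop between -0.051 and -0.04 m and y of carrier_a in the frame of track_stop between -0.008 and 0.008 m and z of carrier_a in the frame of track_stop between -0.004 and 0.005 m and x of gauge_tip in the frame of carrier_a_mouth above 0.055 m and angle between the x axis of gauge and the x axis of carrier_a, either way round below 0.12 rad and y of gauge_tip in the frame of carrier_a_mouth between -0.006 and 0.006 m and z of gauge_tip in the frame of carrier_a_mouth between -0.006 and 0.006 m and contact force between the fingers and gauge above 1 N) or (x of carrier_b in the frame of track_stop between -0.051 and -0.04 m and y of carrier_b in the frame of track_stop between -0.008 and 0.008 m and z of carrier_b in the frame of track_stop between -0.004 and 0.005 m and x of gauge_tip in the frame of carrier_b_mouth above 0.024 m and angle between the x axis of gauge and the x axis of carrier_b, either way round below 0.12 rad and y of gauge_tip in the frame of carrier_b_mouth between -0.006 and 0.006 m and z of gauge_tip in the frame of carrier_b_mouth between -0.006 and 0.006 m and contact force between the fingers and gauge above 1 N and contact force between gauge and carrier_b above 1.5 N))), for 0.15 s.
At the end, for the whole second after the job is handed in: Tested carrier flat (0.1 rad) and at rest on the floor of the right tray (green: pin went in, red: stuck), within 60 mm (x) and 50 mm (y) of its centre; the other carrier within 30 mm of its start; gauge at rest on the worktop (axis under 25 mm high), out of its case, off the trays (((x of carrier_a in the frame of tray_green between -0.06 and 0.06 m and y of carrier_a in the frame of tray_green between -0.05 and 0.05 m and z of carrier_a in the frame of tray_green between -0.003 and 0.01 m and angle between carrier_a's own z axis and vertical below 0.1 rad and linear speed of carrier_a below 0.02 m/s and distance of carrier_b from where it was at the start of the episode below 0.03 m) or (x of carrier_b in the frame of tray_red between -0.06 and 0.06 m and y of carrier_b in the frame of tray_red between -0.05 and 0.05 m and z of carrier_b in the frame of tray_red between -0.003 and 0.01 m and angle between carrier_b's own z axis and vertical below 0.1 rad and linear speed of carrier_b below 0.02 m/s and distance of carrier_a from where it was at the start of the episode below 0.03 m)) and height (world z) of gauge below 0.025 m and linear speed of gauge below 0.02 m/s and horizontal distance between gauge and gauge_case above 0.04 m and (x of gauge in the frame of tray_green below -0.075 m or x of gauge in the frame of tray_green above 0.075 m or y of gauge in the frame of tray_green below -0.06 m or y of gauge in the frame of tray_green above 0.06 m) and (x of gauge in the frame of tray_red below -0.075 m or x of gauge in the frame of tray_red above 0.075 m or y of gauge in the frame of tray_red below -0.06 m or y of gauge in the frame of tray_red above 0.06 m)); the robot touches nothing.
It fails at once if a cup or the oil bottle moved more than 40 mm (distance of any of cup_blue, cup_white, oil_bottle from where it was at the start of the episode above 0.04 m).
It fails at once if the gauge forced: more than 50 N between gauge and carrier (contact force between gauge and carrier_a above 50 N or contact force between gauge and carrier_b above 50 N).
It also fails if it takes over 72 s, if anything falls off the work surface, if the arm or the gripper's body presses on something with over 40 N, if the wrist force passes 120 N, or if a joint passes its speed limit or range.

## Working session

There is one attempt and no reset: what is moved stays moved. The work goes in short steps, each a Python script; the robot and the scene stay as the last script left them, time stands still between calls to the robot, and variables do not carry over. Pictures are saved under pics/ and viewed, at most 10 in all, crops included, and the job is handed in when it is done.

```bash
mkdir -p pics; python3 - <<'E'
from workcell import *
import cv2,numpy as np
for n in ("scene","top"):
    c=vision.read_camera(n); cv2.imwrite(f"pics/{n}0.png",c["frame"][:,:,::-1])
    np.savez(f"{n}0.npz",**c)
    print(n,c["intrinsics"].round(1).tolist(),c["view"].round(4).tolist())
o=get_obs();print(o["time_s"],o["orientation"],o["wrist_force"],bot.tcp_to_tips)
E
```

```text
scene [[449.9, 0.0, 277.0], [0.0, 449.9, 206.9], [0.0, 0.0, 1.0]] [[0.7211, -0.6928, 0.0063, -0.4115], [-0.4444, -0.4695, -0.7629, 0.2866], [0.5315, 0.5473, -0.6465, 0.8784], [0.0, 0.0, 0.0, 1.0]]
top [[451.9, 0.0, 277.4], [0.0, 451.9, 206.5], [0.0, 0.0, 1.0]] [[0.0077, -0.9999, -0.0134, -0.0407], [-0.9826, -0.0051, -0.1855, 0.5136], [0.1855, 0.0146, -0.9825, 1.3138], [0.0, 0.0, 0.0, 1.0]]
0.1 [ 2.02983062e-01  9.79182023e-01 -6.48204456e-04 -1.47919600e-04] [-0.06116519 -0.18873231 -0.06351228] 0.017
```

View pics/top0.png

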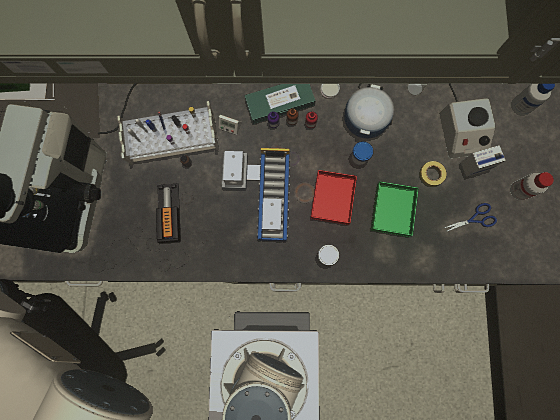

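View pics/scene0.png

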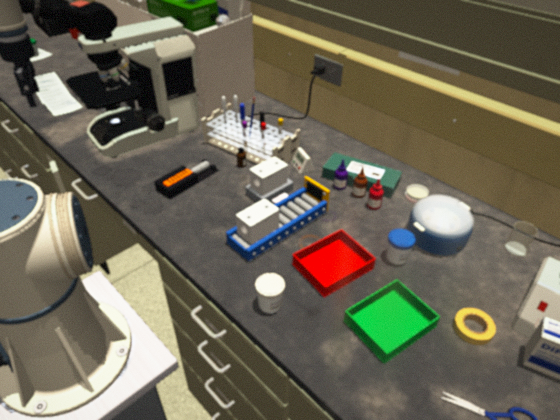

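The top view shows:
- **Track:** columns 258–290, rows 148–240, with the stop at its far end near (274,151).
- **Carriers:** one on the track near (271,214), the parked one near (233,169).
- **Gauge case:** near (168,213), with the pin pointing away from the robot.
- **Trays:** red near (333,198), green near (395,209).
- **Bystanders:** white cup (328,255), blue cup (362,152), oil bottle (186,160).

Next I'll measure these by colour masks.

```bash
cat > h.py <<'E'
import cv2,numpy as np
def ray(c,px,z):
    K,V=c["intrinsics"],c["view"]; R,t=V[:3,:3],V[:3,3]
    o=-R.T@t; d=R.T@np.linalg.solve(K,np.array([px[0],px[1],1.0]))
    return o+d*(z-o[2])/d[2]
def mask(c,lo,hi,box):
    h=cv2.cvtColor(c["frame"],cv2.COLOR_RGB2HSV); m=cv2.inRange(h,lo,hi)
    b=np.zeros_like(m); x0,y0,x1,y1=box; b[y0:y1,x0:x1]=m[y0:y1,x0:x1]; return b
def rect(c,m,z,big=True):
    """largest blob (or all pixels) -> min-area rectangle of its outline on plane z: centre, size, yaw of long side"""
    if big:
        cs,_=cv2.findContours(m,cv2.RETR_EXTERNAL,cv2.CHAIN_APPROX_NONE); p=max(cs,key=cv2.contourArea)[:,0]
    else: p=np.argwhere(m)[:,::-1]
    w=np.array([ray(c,q,z)[:2] for q in p],np.float32)
    (x,y),(a,b),_=r=cv2.minAreaRect(w); P=cv2.boxPoints(r)
    e=max((P[1]-P[0],P[2]-P[1]),key=np.linalg.norm); yaw=np.arctan2(e[1],e[0])
    yaw=(yaw+np.pi/2)%np.pi-np.pi/2
    return np.round([x,y,max(a,b),min(a,b),yaw],4)
E
python3 - <<'E'
from h import *
T=dict(np.load("top0.npz")); S=dict(np.load("scene0.npz"))
print("orange",rect(T,mask(T,(5,120,120),(22,255,255),(140,170,195,260)),.030))
print("blue z40",rect(T,mask(T,(100,100,60),(125,255,255),(245,140,300,250)),.040,False))
print("stop yellow z74",rect(T,mask(T,(20,100,90),(35,255,255),(245,140,300,165)),.074))
print("carrier track z90",rect(T,mask(T,(0,0,185),(180,40,255),(255,190,292,245)),.09))
print("carrier park z90",rect(T,mask(T,(0,0,185),(180,40,255),(210,140,250,195)),.09))
print("red z35",rect(T,mask(T,(0,150,60),(8,255,255),(305,160,362,235)),.035))
print("green z35",rect(T,mask(T,(50,120,40),(75,255,255),(365,170,425,245)),.035))
print("black case",rect(T,mask(T,(0,0,0),(180,255,35),(140,170,195,260)),.03))
for b,z in (((185,150,200,170),0),):pass
m=np.hstack([cv2.resize(T["frame"][130:270,140:310],None,fx=4,fy=4,interpolation=cv2.INTER_CUBIC)])
cv2.imwrite("pics/crop.png",m[:,:,::-1])
for n,p,z in (("white cup",(328,255),.068),("blue cup",(362,152),.068),("oil",(186,160),.06)): print(n,ray(T,p,z).round(3))
E
```

```text
orange [0.468  0.2985 0.0869 0.0244 0.0548]
blue z40 [ 0.5488 -0.0246  0.2666  0.0863 -0.0255]
stop yellow z74 [ 0.687  -0.0278  0.082   0.0051  1.5356]
carrier track z90 [ 0.4853 -0.0213  0.0872  0.0523 -0.0241]
carrier park z90 [ 0.6306  0.0963  0.087   0.0523 -0.0239]
red z35 [ 0.5481 -0.2081  0.1541  0.1208 -0.1568]
green z35 [ 0.5116 -0.3922  0.1556  0.1222 -0.1461]
black case [ 0.4472  0.271   0.1211  0.0569 -0.4515]
white cup [ 0.367 -0.186  0.068]
blue cup [ 0.679 -0.293  0.068]
oil [0.655 0.243 0.06 ]
```

View pics/crop.png

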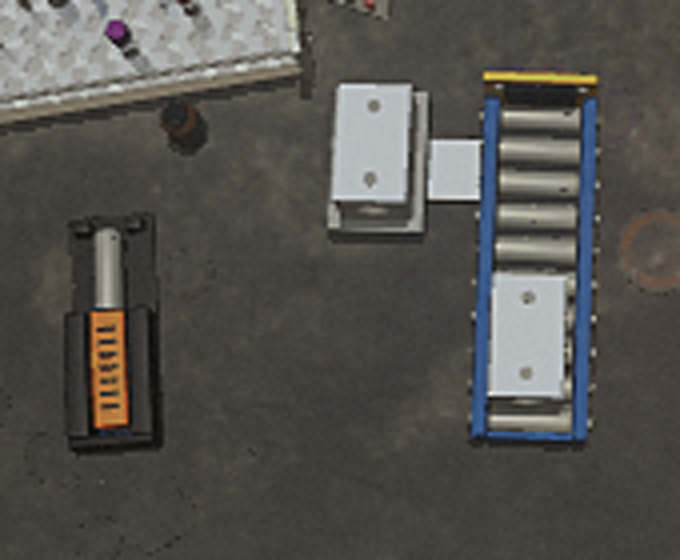

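The outlines agree with the given sizes. The track's origin is (0.549,-0.025) with yaw -0.0255. The carrier is 144 mm short of its stop position, and the parked carrier sits at the ledge centre. I'll push by gripping the carrier, which also centres it on the tool.

```bash
cat >> h.py <<'E'
from workcell import bot,hand,kinematics,get_obs,vision,hand_in
def quat(yaw): # tool down, jaws closing along the y axis of a frame turned by yaw
    return np.array([-np.sin(yaw/2),np.cos(yaw/2),0,0])
TR=np.array([.5488,-.0246]); TY=-.0255
def on(o,yaw,x,y=0): return np.array([o[0]+x*np.cos(yaw)-y*np.sin(yaw),o[1]+x*np.sin(yaw)+y*np.cos(yaw)])
def st(tag):
    o=get_obs(); print(tag,"t",round(o["time_s"],2),"p",o["position"].round(4) if hasattr(o["position"],"round") else o["position"],"F",np.round(o["wrist_force"],1),"w",round(float(o["gripper_width"]),4),"g",np.round(o["grip_force"],1)); return o
def shot(n):
    c=vision.read_camera("top"); np.savez(n+".npz",**c); cv2.imwrite(f"pics/{n}.png",c["frame"][:,:,::-1]); return c
E
python3 - <<'E'
from h import *
T=dict(np.load("top0.npz"))
m=mask(T,(0,0,85),(180,70,255),(160,182,176,207)); p=np.argwhere(m)[:,::-1]
w=np.array([ray(T,q,.024) for q in p]); print(len(w),w.mean(0).round(4),w.min(0).round(4),w.max(0).round(4),"pin rect",rect(T,m,.026))
q=quat(TY); c=[.4853,-.0213]
bot.reach([*c,.16],q); st("above")
bot.servo_line([*c,.077],q,.2); hand.move_gripper(0.03,25); f0=st("gripped")["wrist_force"]
s=on(TR,TY,-.0625); s=np.array(get_obs()["position"][:2])
# along the track axis, merging onto its centre line
bot.servo_line([*on(TR,TY,.068),.077],q,.08); st("near")
for d in np.arange(.070,.092,.002):
    bot.servo_line([*on(TR,TY,d),.077],q,.03)
    if np.dot(np.array(get_obs()["wrist_force"])-f0,[1,0,0])<-6: break
st(f"stop {d:.3f}")
hand.move_gripper(.075); st("open"); bot.servo_line([*on(TR,TY,d),.18],q,.25)
c=shot("t1"); print("carrier",rect(c,mask(c,(0,0,185),(180,40,255),(255,140,292,245)),.09)); st("end")
E
```

```text
117 [0.5473 0.3058 0.024 ] [0.5181 0.2965 0.024 ] [0.5781 0.315  0.024 ] pin rect [0.5476 0.3053 0.0606 0.0155 0.0523]
above t 2.41 p [ 0.4856 -0.0208  0.1601] F [0.8 0.5 0.7] w 0.0855 g 0.0
gripped t 3.37 p [ 0.4864 -0.0213  0.0783] F [0.1 0.5 6.2] w 0.0536 g 27.0
near t 5.16 p [ 0.618  -0.0257  0.0784] F [0.6 5.6 5.8] w 0.0542 g 27.0
stop 0.084 t 7.16 p [ 0.6319 -0.0263  0.0783] F [-7.3  3.5 12.7] w 0.0536 g 28.0
open t 7.5 p [ 0.6328 -0.0269  0.077 ] F [ 0.2  0.2 -0.4] w 0.075 g 0.0Traceback (most recent call last):
  File "<stdin>", line 16, in <module>
  File "h.py", line 12, in rect
    cs,_=cv2.findContours(m,cv2.RETR_EXTERNAL,cv2.CHAIN_APPROX_NONE); p=max(cs,key=cv2.contourArea)[:,0]
                                                                        ~~~^^^^^^^^^^^^^^^^^^^^^^^^
ValueError: max() iterable argument is empty
```

The carrier met the stop at 82–84 mm against an expected 80, so that fits. The arm hid it from the top camera, so I'll move clear, check it, and refine the gauge's yaw from both views.

```bash
python3 - <<'E'
from h import *
bot.reach([.50,.14,.25],quat(0)); 
hand.move_gripper(.06,60)
c=shot("t2"); st("clear")
print("carrier",rect(c,mask(c,(0,0,185),(180,40,255),(255,140,292,245)),.09))
def up(c,box,f=6):
    x0,y0,x1,y1=box; return cv2.resize(c["frame"][y0:y1,x0:x1],None,fx=f,fy=f,interpolation=cv2.INTER_CUBIC)
def hi(c,box,lo,hi_,z,f=6):
    m=cv2.inRange(cv2.cvtColor(up(c,box,f),cv2.COLOR_RGB2HSV),lo,hi_)
    m=cv2.morphologyEx(m,cv2.MORPH_CLOSE,np.ones((13,13)))
    cs,_=cv2.findContours(m,cv2.RETR_EXTERNAL,cv2.CHAIN_APPROX_NONE); p=max(cs,key=cv2.contourArea)[:,0]
    px=(p+.5)/f-.5+np.array(box[:2])
    return np.array([ray(c,q,z)[:2] for q in px],np.float32)
def lines(w,tag):
    r=cv2.minAreaRect(w); P=cv2.boxPoints(r); e=max((P[1]-P[0],P[2]-P[1]),key=np.linalg.norm); e=e/np.linalg.norm(e); e*=np.sign(e[0]); n=np.array([-e[1],e[0]]); 
    d=(w-r[0]); s=d@e; L=max(r[1]); W=min(r[1]); k=abs(s)<.35*L; out=[]
    for sg in (1,-1):
        q=w[k&(sg*(d@n)>W*.25)]; v=cv2.fitLine(q,cv2.DIST_HUBER,0,1e-4,1e-4).ravel(); out.append(round(float(np.arctan(v[1]/v[0])),4))
    print(tag,np.round(r[0],4),np.round((L,W),4),"edge yaws",out)
T=dict(np.load("top0.npz"));S=dict(np.load("scene0.npz"))
for n,C,b in (("top",T,(150,195,190,250)),("scene",S,(150,155,225,200))):
    lines(hi(C,b,(5,120,100),(22,255,255),.03),n+" handle")
for n,C,b in (("top",T,(158,180,178,207)),("scene",S,(185,155,222,180))):
    lines(hi(C,b,(0,0,80),(180,70,255),.017),n+" pin z17")
lines(hi(c,(255,140,292,220),(0,0,185),(180,40,255),.09),"carrier")
v=np.vstack([up(T,(145,170,195,250),5),]); w=up(S,(145,150,225,200),5)
cv2.imwrite("pics/g.png",np.hstack([v,np.vstack([w,np.zeros((v.shape[0]-w.shape[0],w.shape[1],3),np.uint8)])])[:,:,::-1])
E
```

```text
clear t 9.36 p [0.5003 0.1394 0.2496] F [ 0.2 -0.2 -0.6] w 0.0599 g 0.0
carrier [ 0.5898  0.0228  0.0118  0.003  -1.5665]
top handle [0.4686 0.2994] [0.0903 0.0268] edge yaws [0.1013, 0.1128]
scene handle [0.468  0.2994] [0.0978 0.0356] edge yaws [0.0891, 0.0732]
top pin z17 [0.5494 0.3077] [0.0638 0.0207] edge yaws [0.0733, 0.0796]
scene pin z17 [0.5595 0.3078] [0.1372 0.1125] edge yaws [1.3115, 0.6952]
carrier [ 0.6308 -0.0273] [0.088  0.0518] edge yaws [0.0032, -0.0584]
```

View pics/g.png

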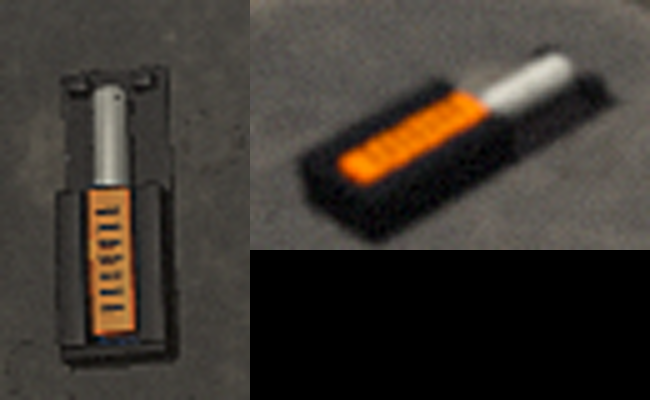

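View pics/t2.png

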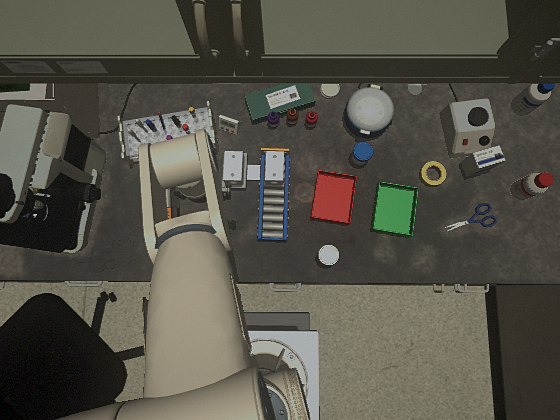

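The views give:
- **Carrier:** at the stop, measured centre (0.631,-0.027) on the track axis; it shows at pixel (274,166).
- **Gauge:** lies at yaw ≈0.09 with handle centre (0.4684,0.2994) and the pin towards the far side.

Now I'll pick the gauge up by its pin and lay it on the worktop parallel to the track.

```bash
python3 - <<'E'
from h import *
gy=.09; q=quat(gy); g=on([.4684,.2994],gy,.077)
bot.reach([*g,.12],q); bot.servo_line([*g,.023],q,.15); st("down")
hand.move_gripper(.015,30); st("grip"); hand.move_gripper(.015,70); st("grip70")
bot.servo_line([*g,.06],q,.1); st("lift"); bot.servo_line([*g,.13],q,.2)
p=on([.42,.13],TY,.032); q=quat(TY)
bot.reach([*p,.10],q); f=st("over")["wrist_force"][2]
bot.servo_line([*p,.030],q,.12)
for z in np.arange(.026,.0165,-.0015):
    bot.servo_line([*p,z],q,.03)
    if get_obs()["wrist_force"][2]-f>4: break
st(f"low {z:.4f}"); hand.move_gripper(.05); st("open")
bot.servo_line([*p,.12],q,.25); st("up")
bot.reach([.45,.33,.25],quat(0)); shot("t3"); st("end")
E
```

```text
down t 11.03 p [0.5458 0.3064 0.024 ] F [-1.2 -0.6  0.1] w 0.0598 g 0.0
grip t 11.45 p [0.5456 0.3066 0.0237] F [ 1.  -1.   2.8] w 0.0209 g 29.6
grip70 t 11.67 p [0.5457 0.3066 0.0237] F [ 0.2 -0.4  5.7] w 0.0196 g 68.1
lift t 12.18 p [0.5451 0.3063 0.0602] F [ 0.4  0.6 -1. ] w 0.0195 g 68.4
over t 13.51 p [0.4532 0.1298 0.1   ] F [ 0.6  0.3 -1.8] w 0.0198 g 68.4
low 0.0185 t 15.78 p [0.4525 0.1293 0.0191] F [-0.8 -2.1 11.3] w 0.0193 g 69.7
open t 16.18 p [0.4519 0.1292 0.0184] F [-0.4 -0.1  0. ] w 0.0502 g 0.0
up t 16.73 p [0.4521 0.1292 0.1203] F [ 1.1 -1.1 -0.1] w 0.0499 g 0.0
end t 17.73 p [0.4495 0.3283 0.2482] F [-0.7  0.5 -0.2] w 0.0501 g 0.0
```

View pics/t3.png

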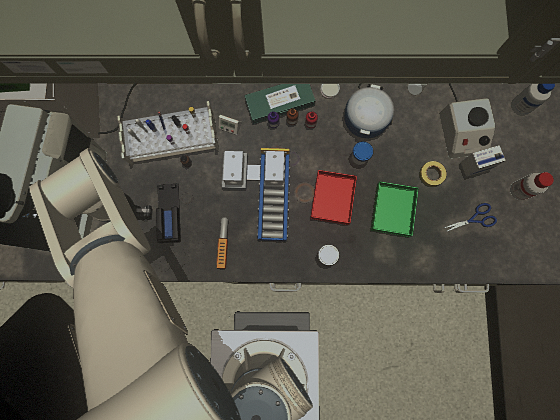

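The gauge lies free on the worktop with its handle at about (222,252), and the carrier is still at the stop. Next I'll grip the handle and do the well test with a force guard.

```bash
python3 - <<'E'
from h import *
c=dict(np.load("t3.npz")); r=rect(c,mask(c,(5,120,100),(22,255,255),(205,225,240,275)),.026); print(r)
g=r[:2].astype(float); gy=float(r[4])
assert abs(r[2]-.088)<.006 and abs(gy-TY)<.06 and abs(g[1]-.13)<.012
q=quat(TY)
bot.reach([*g,.13],q); bot.servo_line([*g,.0185],q,.15); st("down")
hand.move_gripper(.018,50); zg=st("grip")["position"][2]
bot.servo_line([*g,.15],q,.2)
dz=.062-.013; Z=.0185+dz
P=lambda tip: on(TR,TY,.035+tip-.065-.045)   # TCP for a tip depth in the well
bot.reach([*P(-.03),.15],q); bot.servo_line([*P(-.03),Z],q,.15); 
o=st("ready"); print("z err",o["position"][2]-(zg+dz)); Z-=o["position"][2]-(zg+dz)
bot.servo_line([*P(-.012),Z],q,.05); f0=np.array(st("at mouth")["wrist_force"])
for t in np.arange(-.010,.0625,.002):
    bot.servo_line([*P(t),Z],q,.04); F=np.array(get_obs()["wrist_force"])-f0
    if abs(F[0])>2 or np.hypot(F[1],F[2])>4: print("tip",round(t,3),F.round(1))
    if F[0]<-6 or np.hypot(F[1],F[2])>12: break
st(f"end tip {t:.3f}"); bot.dwell(.3); st("held")
E
```

```text
[ 0.3762  0.13    0.0872  0.0255 -0.0233]
down t 19.59 p [0.3768 0.1305 0.0189] F [-0.7 -0.6  0.5] w 0.0497 g 0.0
grip t 19.95 p [0.3769 0.1303 0.0194] F [-1.2  1.8  6.5] w 0.0252 g 49.5
ready t 22.17 p [ 0.444  -0.0214  0.0678] F [-0.5 -0.1 -0.4] w 0.0247 g 49.1
z err -0.0006220331760790482
at mouth t 22.68 p [ 0.462  -0.0225  0.0682] F [-0.1 -0.5 -2. ] w 0.0254 g 49.1
end tip 0.062 t 31.93 p [ 0.536  -0.0243  0.0681] F [ 0.2  0.8 -1.6] w 0.0251 g 49.1
held t 32.23 p [ 0.5357 -0.0243  0.0681] F [-0.8 -0.4 -1.9] w 0.025 g 49.1
```

The pin went in 62 mm with no resistance, so this carrier passes and goes in the green tray. I'll lay the gauge back on the worktop, then place the carrier.

```bash
python3 - <<'E'
from h import *
q=quat(TY); Z=.0681
P=lambda tip: on(TR,TY,.035+tip-.065-.045)
bot.servo_line([*P(-.03),Z],q,.1); st("out"); bot.servo_line([*P(-.03),.14],q,.2)
g=[.3762,.13]; bot.reach([*g,.10],q); f=get_obs()["wrist_force"][2]; bot.servo_line([*g,.025],q,.12)
for z in np.arange(.022,.0165,-.0015):
    bot.servo_line([*g,z],q,.03)
    if get_obs()["wrist_force"][2]-f>4: break
st(f"low {z:.4f}"); hand.move_gripper(.05); st("open")
bot.servo_line([*g,.15],q,.25); hand.move_gripper(.078,45)
c=on(TR,TY,.082); bot.reach([*c,.17],q); bot.servo_line([*c,.077],q,.2)
hand.move_gripper(.045,45); st("grip carrier")
bot.servo_line([*c,.10],q,.1); st("lift"); bot.servo_line([*c,.20],q,.2); st("high")
t=[.5116,-.3922]; ty=-.146; q=quat(ty)
bot.reach([*t,.19],q); f=st("over tray")["wrist_force"][2]
bot.servo_line([*t,.062],q,.12)
for z in np.arange(.058,.0455,-.002):
    bot.servo_line([*t,z],q,.03)
    if get_obs()["wrist_force"][2]-f>4: break
st(f"low {z:.4f}"); hand.move_gripper(.068); st("open")
bot.servo_line([*t,.20],q,.2); bot.reach([.45,.33,.25],quat(0)); shot("t4"); st("end")
E
```

```text
out t 33.29 p [ 0.4447 -0.022   0.0683] F [ 0.2  0.8 -0.2] w 0.0252 g 49.1
low 0.0190 t 36.04 p [0.3763 0.1301 0.0194] F [-2.2 -0.7 11.5] w 0.0252 g 50.7
open t 36.41 p [0.3762 0.13   0.0189] F [0.1 0.5 0.7] w 0.0504 g 0.0
grip carrier t 39.58 p [ 0.6319 -0.0267  0.0789] F [-0.4  0.7  6.4] w 0.0534 g 47.1
lift t 39.97 p [ 0.6311 -0.0267  0.1007] F [-0.6  0.4 -3.6] w 0.0535 g 48.0
high t 40.62 p [ 0.63   -0.0267  0.1988] F [-1.1  0.  -4.2] w 0.0531 g 48.0
over tray t 42.05 p [ 0.5122 -0.3912  0.1898] F [-0.4  0.  -3.5] w 0.0533 g 48.0
low 0.0500 t 44.55 p [ 0.5118 -0.3924  0.052 ] F [-5.4  4.  16.8] w 0.0532 g 50.3
open t 44.85 p [ 0.5117 -0.3923  0.05  ] F [-0.1  0.2  0.5] w 0.0681 g 0.0
end t 48.38 p [0.4505 0.3294 0.2499] F [-0.2 -1.2 -0.5] w 0.068 g 0.0
```

View pics/t4.png

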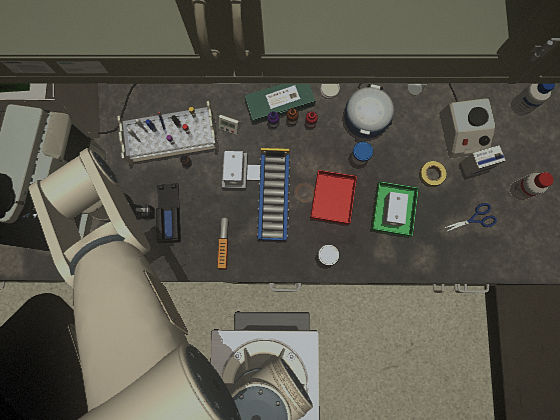

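The carrier sits flat in the middle of the green tray near (397,209). The gauge lies on the worktop near (222,243), and everything else is where it started.

```bash
python3 -c "
from workcell import hand_in; print(hand_in())"
```

```text
the job is handed in; nothing more can be done
None
```

The job is handed in (no verdict shown): the pin went 62 mm into the well without resistance, so the carrier is flat in the green tray, the gauge is on the bare worktop, and nothing else moved as far as the last picture shows, with the clock at about 48 s of 72 s.

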